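# Hold the viewer's filter flap at its balance point beside a square

### The arm

A 7-joint arm with a two-finger parallel gripper is mounted at the origin on a cart in front of the work surface, level with it; the furniture and walls round the work are solid. World frame = base frame: x ahead of the robot, y to its left, z up, the work surface at z = 0. Lengths are in m, angles in rad, forces in N, time in s.
With the tool pointing down it reaches from about 0.4 to 0.85 m from the base axis. Payload 10.4 kg.
Tool frame: the origin (TCP) lies on the centre line of the jaws, within the pads' length; the fingertips stand 8 mm ahead of it and the grasp point (between the pads) lies 11 mm behind it (r.finger_overhang is the distance from the TCP to the fingertips, in m); z points along the fingers, y is the line along which they close (so a half turn about z gives the same grasp; the last joint's range is limited). The gripper opens to 87 mm and grips with 3 to 60 N. Pads are 19 mm wide; open, the fingers measure 117 mm over their backs; the gripper's body (75 mm by 190 mm) begins 51 mm behind the grasp point.
Start: joints at [1.256, 0.332, -0.065, 1.46, 0.022, 1.35, -0.088], TCP at [0.18, -0.599, 0.231] pointing down, gripper open.
Joint ranges: [-2.6, 2.6], [-0.5, 2.12], [-1.47, 1.34], [0.16, 2.42], [-1.27, 4.41], [0.06, 2.06], [-2.6, 2.6]. Speed limits (rad/s): [2.22, 2.22, 2.79, 2.79, 3.14, 3.14, 3.14].

### API

Orientations are given as a unit quaternion [x, y, z, w].
In Python, from bench import r, vision gives the robot as it stands.
- The arm moves only by the tool drive_tool, never from a script. Its argument "series" is a list of rows, each a list of 2 entries, a list of its own where there are three numbers: the shift along the world's x, y, z in cm, then the turn about the world's z in degrees. A call has exactly 10 rows; each row shifts and turns the commanded pose from where the row before left it; what a row does not reach is not made up. A row lasts 1/8 s, in which the tool goes at most 62.5 mm and 10.7 degrees, less where a joint would pass 70% of its speed; a pose out of reach is approached as far as the arm can. A call with a gripper value outside its range is refused whole. "hand" is the closure, from 0 (fully open) to 1 (shut), set as the call begins (left out, the last holds). The fingers move at their own pace and stop on an object; "newtons" is the grip in N (left out, the last holds). Time passes only in rows, so rows that do not move let the fingers close, or fill a call up. It gives the time, the measured TCP pose, the force, the opening and the grip force at its end, in the units of the state.
- r.read_state(): the state, without advancing time (a new reading comes with each control period).
- vision.camera(name): name is "scene" or "top"; returns a dict with "color" (400x640x3 uint8, red, green, blue), "intrinsics" (3x3 intrinsics, pixels), "R" (3x3) and "t" (3): a world point X has camera coordinates R X + t. Camera axes: x right, y down, z forward; pixel columns grow to the right and rows downward; lengths in m; the calibration is good to about 2 mm. A picture is of the moment at which its call begins. There is no depth.
- r.close_job(): hands the job in; it is judged then, once.
The state is a dict: "time": time; "joint_positions": joint angles; "joint_vel": joint speeds; "joint_torque": joint torques, N m; "ee_pos": TCP position; "eef_rot": TCP orientation; "ft_force": force on the tool from outside, world axes, zero at the start; "torque": the same for the moment, N m; "width": finger opening in m; "grip_force": force on a finger pad.
Only numpy, scipy, OpenCV 4.12 (cv2) and the standard library are available. Lean on these libraries where they do the work, as an engineer would, in place of code of your own. Each camera call takes 0.05 s, during which the arm holds its last target. There are 200 camera calls.

### The job

Check the balance point of the amber filter flap on the small grey viewer: stand the steel square with the long side of its foot flush against the viewer's left side face, its blade beside the flap's hinge, and let go of it. Then take the flap by its black bar, swing it up to its over-centre balance point, where it stands straight upright like the blade, without letting it fall over to the far side, and finish while still holding it there, at rest. Leave the square flush and the other things where they stand.

Things in the scene. Friction and masses are not known exactly. Their poses are not given: they have to be found in the camera images.
- viewer: Grey viewer housing, a block 140 (its x) x 120 (its y) x 36 mm high, fixed to the bench at varying yaw. Origin: centre of its underside. Its -x side (green lamp, black switch) faces the robot; its left side face is the flat vertical face at its y = +60 mm, 3 to 36 mm high. Two aluminium hinge cheeks, up to 63 mm high, stand at x = 0, y = +-54 mm.
- hinge (a point): Middle of the flap's hinge axis: on the viewer's middle, 50 mm above the bench; axes as the viewer's; the hinge axis runs along the viewer's y.
- flap (a joint): Angle of the flap (rad). 0: on its front stop, leaning 0.9 rad (52 degrees) from upright towards the robot (the viewer's -x); grows as the flap is raised; 0.9 is straight upright, exactly its balance point; beyond this it falls away from the robot, to 1.8. Almost no hinge friction: let go, it falls one way or the other.
- flap_bar (a point): Centre of the round black pull bar on the flap's free edge: diameter 10, length 96 mm, parallel to the hinge and 115 mm from it (121 mm above the bench at rest, 165 mm upright). y along the bar, z along the flap. The flap (150 g) is an 8 mm frame, 97 mm wide; between bar and filter a clear gap of 81 x 38 mm lets a finger through. Pinched from above, the bar turns between the pads.
- square_centre (a point): Steel square (about 300 g, loose), an upside-down T: foot 90 (its x) x 30 (its y) x 20 mm high, in its middle an upright blade, 30 (x) x 8 (y) mm, top 125 mm above the bench. Site: on its middle axis, 62.5 mm up, z up. Half a turn leaves it the same. Lift it by the upper blade, pinched across the 8 mm. Flush by the hinge, its axis is at y = +75 mm, x = 0 of the viewer.
- square: The same steel square; origin: centre of the underside of its foot, axes as the point.
- timer: small cream bench timer, 62 x 66 x 20 mm, loose, to be left alone; origin: centre of its underside.
- petri: flat round petri dish, 94 mm across, 14 mm high, loose, to be left alone; origin: centre of its underside.
- bottle: small lab bottle with orange cap, 56 mm across, 108 mm high, loose, to be left alone; origin: centre of its underside.
- beaker: clear beaker, 69 mm across, 86 mm high, loose, to be left alone; origin: centre of its underside.
Things that resemble listed ones, but are neither listed nor needed, are in the scene too. Of the things shaped like the square, the steel one is meant.

How it is judged:
On the way, in this order (a step that is already met when the one before it is completed fails the run):
1. the square stands flush against the viewer's left side face, beside the hinge, and is let go, with the flap still down (y of square_centre in the frame of viewer between 0.0705 and 0.0785 m and x of square_centre in the frame of viewer between -0.03 and 0.03 m and angle between the x axis of square_centre and the x axis of viewer, either way round below 0.05 rad and angle between square_centre's own z axis and vertical below 0.04 rad and height (world z) of square_centre below 0.0655 m and contact force between the fingers and square below 0.1 N and value of joint flap below 0.4 rad), for 0.2 s.
2. the flap is held upright, at rest (value of joint flap between 0.83 and 0.97 rad and velocity of joint flap between -0.08 and 0.08 rad/s and contact force between the fingers and flap above 0.5 N), for 0.3 s.
At the end, for the whole second after the job is handed in: The fingers hold the flap at rest within 0.07 rad of upright, no loose thing touching it; the square stands free, its foot within 3.5 mm of the left face and parallel within 0.05 rad, blade within 30 mm of the hinge axis along the face (all of step 2 and y of square_centre in the frame of viewer between 0.0705 and 0.0785 m and x of square_centre in the frame of viewer between -0.03 and 0.03 m and angle between the x axis of square_centre and the x axis of viewer, either way round below 0.05 rad and angle between square_centre's own z axis and vertical below 0.04 rad and height (world z) of square_centre below 0.0655 m and contact force between each of the fingers, flap and square below 0.1 N and contact force between flap and timer below 0.1 N and contact force between flap and petri below 0.1 N and contact force between flap and bottle below 0.1 N and contact force between flap and beaker below 0.1 N); the arm keeps its last pose, push and grip.
It fails at once if the flap goes over centre towards the far side (more than 0.35 rad past upright) (value of joint flap above 1.25 rad).
It fails at once if the timer is moved by more than 20 mm (distance of timer from where it was at the start of the episode above 0.02 m).
It fails at once if the petri is moved by more than 20 mm (distance of petri from where it was at the start of the episode above 0.02 m).
It fails at once if the bottle is moved by more than 20 mm (distance of bottle from where it was at the start of the episode above 0.02 m).
It fails at once if the beaker is moved by more than 20 mm (distance of beaker from where it was at the start of the episode above 0.02 m).
It also fails if it takes over 45 s, if anything falls off the work surface, if the arm or the gripper's body presses on something with over 40 N, if the wrist force passes 120 N, or if a joint passes its speed limit or range.

## Working session

There is one attempt and no reset: what is moved stays moved. The work goes in short steps, Python scripts to look and compute and a tool call to move; the robot and the scene stay as the last step left them, time stands still between calls to the robot, and variables do not carry over. Pictures are saved under pics/ and viewed, at most 10 in all, crops included, and the job is handed in when it is done.

Besides the shell and the picture viewer there is one more tool, called after "Call:" as name(argument=value, ...) on one line, values as JSON. drive_tool: Moves the arm, as the interface text tells. Its arguments: {"type":"object","properties":{"series":{"type":"array"},"hand":{"type":"number"},"newtons":{"type":"number"}},"required":["series"]}

```bash
mkdir -p pics; cat > h.py <<'E'
import numpy as np, cv2
from bench import r, vision
def cam(n):
    c=vision.camera(n); return {k:np.array(v) for k,v in c.items()}
def ray(c,u,v):
    d=c["R"].T@np.linalg.solve(c["intrinsics"],[u,v,1.]); o=-c["R"].T@c["t"]; return o,d
def onz(c,u,v,z):
    o,d=ray(c,u,v); return o+d*(z-o[2])/d[2]
def proj(c,X):
    p=c["intrinsics"]@(c["R"]@np.array(X,float)+c["t"]); return p[:2]/p[2]
def two(c1,p1,c2,p2):
    o1,d1=ray(c1,*p1);o2,d2=ray(c2,*p2)
    s=np.linalg.lstsq(np.c_[d1,-d2],o2-o1,rcond=None)[0]
    a,b=o1+s[0]*d1,o2+s[1]*d2; return (a+b)/2,np.linalg.norm(a-b)
def save(c,f,crop=None,k=1):
    im=c["color"][:,:,::-1]
    if crop: x0,y0,x1,y1=crop; im=im[y0:y1,x0:x1]
    cv2.imwrite(f,cv2.resize(im,None,fx=k,fy=k,interpolation=cv2.INTER_CUBIC))
E
python3 - <<'E'
from h import *
for n in("scene","top"):
    c=cam(n); save(c,f"pics/{n}0.png",k=1.25); print(n,-c["R"].T@c["t"],c["R"][2]); np.savez(n+"0.npz",**c)
print(r.read_state())
E
```

```text
scene [-0.02171037 -0.14811436  0.98879926] [ 0.47527905  0.42901161 -0.76815289]
top [0.37770471 0.35836187 0.99469449] [ 0.15279928  0.00954927 -0.98821111]
{'time': 0.1, 'joint_positions': array([ 1.25641622,  0.33280855, -0.06473333,  1.46081992,  0.02163375,
        1.34988361, -0.08853162]), 'joint_vel': array([ 0.00217336, -0.00252293,  0.00074289, -0.0021109 ,  0.00120653,
       -0.00071204, -0.00156024]), 'joint_torque': array([ 6.53764218e-04, -6.24545074e+01,  2.42129713e-02, -3.90718746e+01,
       -6.14912342e-02,  3.66231753e-02,  4.31723743e-05]), 'ee_pos': array([ 0.17970223, -0.59828001,  0.22985152]), 'eef_rot': array([ 9.89374853e-01,  1.45385786e-01, -1.25899968e-04, -5.98173156e-04]), 'ft_force': array([ 0.32786503, -0.74850878, -0.86955384]), 'torque': array([-0.00884126,  0.01898891,  0.02307008]), 'grip_force': 0.0, 'width': 0.08747217701535204}
```

View pics/scene0.png

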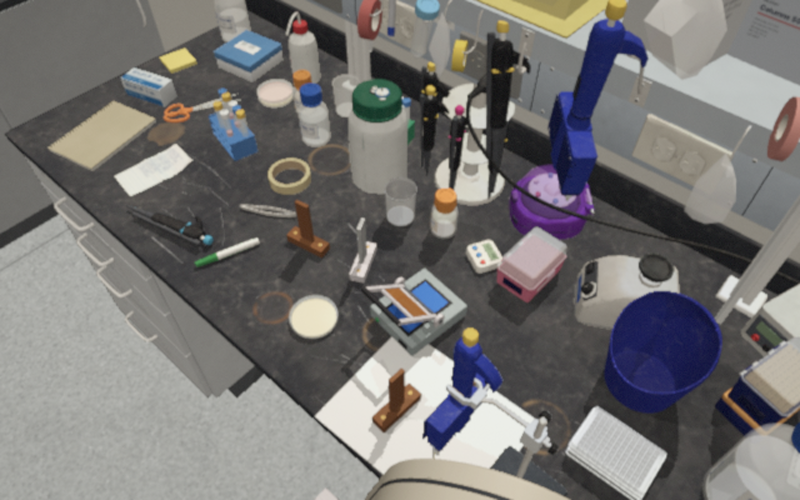

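View pics/top0.png

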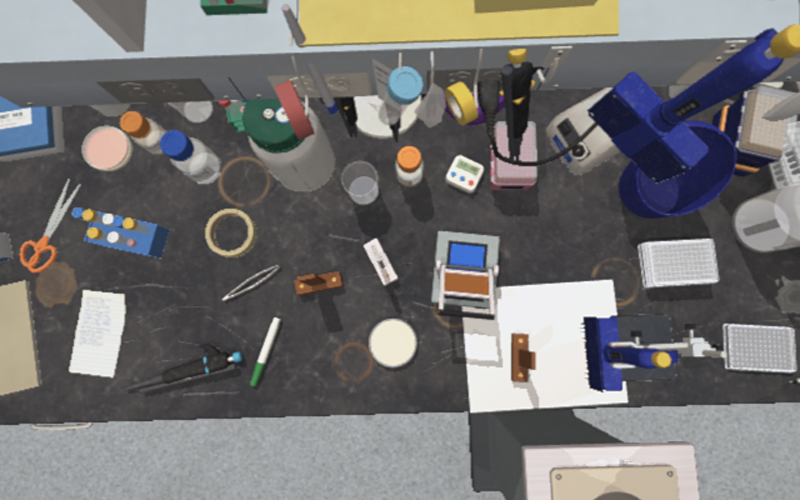

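The scene view (800x500 pixels) shows three T-shaped squares. Two are brown: scene (308,240) / top (318,283), and scene (396,405) / top (520,358). One is grey steel: scene (362,255) / top (380,262), and it is the one meant. The viewer is at scene (415,310) / top (467,272), and the petri dish is at top (393,343). I'll check the choice in a close crop.

```bash
python3 - <<'E'
from h import *
ims=[]
for n,(x0,y0,x1,y1) in (("scene",(260,160,385,290)),("top",(280,170,405,300))):
    c=dict(np.load(n+"0.npz")); im=c["color"][y0:y1,x0:x1,::-1]
    im=cv2.resize(im,(400,416),interpolation=cv2.INTER_CUBIC)
    for k in range(0,400,64): cv2.putText(im,str(x0+k*125//400),(k,10),0,.35,(0,255,255),1); cv2.putText(im,str(y0+k*125//400),(0,k+20),0,.35,(0,255,255),1)
    ims.append(im)
cv2.imwrite("pics/crop0.png",np.hstack(ims))
E
```

```text
(no output)
```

View pics/crop0.png

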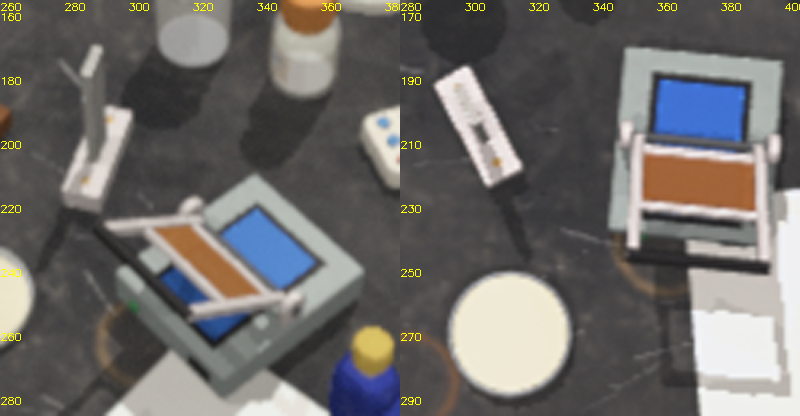

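```bash
python3 - <<'E'
from h import *
c=dict(np.load("top0.npz")); s=dict(np.load("scene0.npz"))
im=c["color"]; hsv=cv2.cvtColor(im,cv2.COLOR_RGB2HSV)
# square foot: bright, low sat
m=(im.min(2)>125).astype(np.uint8); w=np.zeros_like(m); w[185:232,287:325]=1
m=cv2.morphologyEx(m*w,cv2.MORPH_CLOSE,np.ones((7,7)))
k=max(cv2.findContours(m,0,2)[0],key=cv2.contourArea)
b=cv2.boxPoints(cv2.minAreaRect(k)); P=np.array([onz(c,*p,.02) for p in b]); print("foot",b.round(1).tolist(),P.round(4).tolist(),np.linalg.norm(P-np.roll(P,1,0),axis=1)); print(P.mean(0))
e=max(np.diff(P,axis=0),key=np.linalg.norm); print("ang",np.degrees(np.arctan2(e[1],e[0])))
# viewer top: colour samples & edges
for (u,v) in [(352,200),(375,187),(348,235),(395,200)]: print(im[v,u],hsv[v,u])
ex=[]; g=cv2.GaussianBlur(im,(0,0),.7).astype(float)[:,:,1]
def edges(vert,rng,lo,hi):
    pts=[]
    for t in rng:
        L=g[t,lo:hi] if vert else g[lo:hi,t]
        d=np.abs(np.diff(L)); i=int(d.argmax())
        if 0<i<len(d)-1:
            o=(d[i-1]-d[i+1])/(2*(d[i-1]-2*d[i]+d[i+1])) 
        else:o=0
        q=lo+i+.5+o; pts.append((q,t) if vert else (t,q))
    return np.array(pts)
def fit(name,p,z=.036):
    W=np.array([onz(c,*q,z)[:2] for q in p],np.float32)
    l=cv2.fitLine(W,cv2.DIST_HUBER,0,.001,.001).ravel(); 
    print(name,l.round(4),"ang",np.degrees(np.arctan2(l[1],l[0])),"res",np.abs((W-l[2:])@[-l[1],l[0]]).mean()); return l
L=fit("left",edges(True,list(range(189,203))+list(range(218,236)),338,356))
F=fit("far",edges(False,range(354,396),178,196))
R=fit("right",edges(True,range(192,205),391,405))
print(im[195,340:356].tolist()); print(im[228,338:354].tolist())
A=np.array
def inter(a,b):
    t=np.linalg.solve(A([a[:2],-b[:2]]).T,b[2:]-a[2:]); return a[2:]+t[0]*a[:2]
p,q=inter(L,F),inter(R,F); print("corners",p,q,np.linalg.norm(p-q))
E
```

```text
foot [[289.5, 195.5], [301.0, 189.39999389648438], [318.0, 221.89999389648438], [306.5, 228.0]] [[0.5468, 0.4571, 0.02], [0.5609, 0.4284, 0.02], [0.4791, 0.3886, 0.02], [0.4653, 0.4169, 0.02]] [0.09084994 0.03197892 0.09102281 0.03156377]
[0.51301985 0.42275848 0.02      ]
ang -154.02589367416283
[176 183 178] [ 69  10 183]
[159 164 161] [ 72   8 164]
[177 184 181] [ 77  10 184]
[174 181 177] [ 73  10 181]
left [ 0.9915 -0.13    0.4934  0.3178] ang -7.4675574 res 0.00082130585
far [0.1034 0.9946 0.5579 0.2475] ang 84.06535 res 0.004909903
right [ 0.991  -0.1338  0.5298  0.1928] ang -7.6892624 res 0.00021837416
[[61, 60, 61], [62, 61, 62], [64, 64, 64], [65, 64, 64], [67, 65, 66], [66, 65, 65], [64, 62, 63], [61, 60, 61], [70, 70, 70], [133, 137, 135], [171, 177, 173], [176, 183, 178], [175, 182, 177], [176, 182, 178], [176, 181, 179], [175, 182, 179]]
[[63, 60, 62], [65, 63, 64], [64, 62, 63], [64, 63, 64], [65, 64, 65], [65, 64, 64], [62, 60, 61], [72, 72, 72], [134, 137, 135], [167, 172, 168], [168, 174, 171], [166, 172, 170], [164, 170, 167], [165, 165, 163], [207, 196, 193], [227, 218, 217]]
corners [0.5641961  0.30851454] [0.55185443 0.18978822] 0.11936605
```

```bash
python3 - <<'E'
from h import *
c=dict(np.load("top0.npz")); s=dict(np.load("scene0.npz"))
def T(n,sp,tp): print(n,*[np.round(x,4) for x in two(s,np.array(sp)/1.25,c,np.array(tp)/1.25)])
T("blue tip",(470,337),(661,360)); T("clamp",(541,430),(700,345)); T("bigblue tip",(617,8),(783,40)); T("black pipette",(503,25),(517,55))
a,b=onz(c,280+(627-400)/3.2,170+135/3.2,.06),onz(c,280+(773-400)/3.2,170+147/3.2,.06); print("cheeks",a,b,(a+b)/2,np.linalg.norm(a-b),np.degrees(np.arctan2(*(a-b)[:2])))
# bar ends (top crop / scene crop)
k=lambda x,y,o:(o[0]+(x-o[2])/3.2,o[1]+y/3.2)
print("barL",two(s,k(97,224,(260,160,0)),c,k(629,255,(280,170,400)))); print("barR",two(s,k(196,314,(260,160,0)),c,k(769,267,(280,170,400))))
print("blade top",two(s,(289.7,175),c,k(480,128,(280,170,400))))
ctr=np.array([.4886,.2584]);t=np.radians(-7.6);ux=np.array([np.cos(t),np.sin(t)]);uy=np.array([-ux[1],ux[0]])
print("bar predicted",ctr-ux*.115*np.sin(.9)); print("corners proj top:",[proj(c,[*(ctr+ux*i*.07+uy*j*.06),.036]).round(1).tolist() for i,j in((1,1),(1,-1),(-1,1),(-1,-1))])
print("square tgt",ctr+uy*.075)
print("blade mid proj",[proj(s,[.513,.423,z]).round(1) for z in(.0,.125)])
E
```

```text
blue tip [0.3311 0.0497 0.3452] 0.0009
clamp [ 0.3437 -0.0666  0.2286] 0.0035
bigblue tip [0.579  0.0828 0.6538] 0.0033
black pipette [0.6368 0.2509 0.5447] 0.0025
cheeks [0.49546875 0.30963542 0.06      ] [0.48329528 0.20360565 0.06      ] [0.48938201 0.25662054 0.06      ] 0.10672630844828035 6.549552787269014
barL (array([0.40639228, 0.31472669, 0.12819144]), np.float64(0.0009569118898207899))
barR (array([0.39715836, 0.22002787, 0.1245986 ]), np.float64(0.004712916992728132))
blade top (array([0.49483782, 0.40678243, 0.16338174]), np.float64(0.012234941509368115))
bar predicted [0.39930873 0.270314  ]
corners proj top: [[349.8, 184.6], [399.2, 189.5], [344.2, 242.2], [394.7, 247.4]]
square tgt [0.49851923 0.33274117]
blade mid proj [array([290.6, 211.6]), array([288.2, 178.8])]
```

Call:
drive_tool(series=[[[0,0,5],0],[[2,3,5],0],[[3,4,3],0],[[3,5,0],0],[[2,5,0],0],[[2,5,0],0],[[1,5,0],0],[[1,5,0],0],[[1,5,0],0],[[1,5,0],0]], hand=0, newtons=25)

```text
time: 1.35
ee_pos: [0.3398, -0.1768, 0.3604]
eef_rot: [0.989, 0.145, -0.0, 0.0]
ft_force: [0.4, -0.5, -0.2]
width: 0.0867
grip_force: 0.0
```

The steel square's foot centre is at (0.513, 0.423), with its x axis at 26°. The viewer's centre is at (0.489, 0.258) with a yaw of -7.6°, and the hinge cheeks and bar confirm this. The tall blue stand tip is at z = 0.345, so I'll pass above it.

Call:
drive_tool(series=[[[1,0,5],0],[[1,0,5],0],[[0,5,0],0],[[0,5,0],0],[[0,5,0],0],[[0,5,0],0],[[0,6,0],0],[[0,6,0],0],[[1,6,0],4],[[1,6,0],5]])

```text
time: 2.6
ee_pos: [0.3778, 0.2511, 0.4578]
eef_rot: [0.976, 0.215, -0.003, 0.005]
ft_force: [1.8, 1.0, -4.2]
width: 0.0866
grip_force: 0.0
```

Call:
drive_tool(series=[[[3,4,-3],0],[[4,4,-5],0],[[4,4,-5],0],[[2.3,4.2,-5],0],[[0,0,-5],0],[[0,0,-3],0],[[0,0,0],0],[[0,0,0],0],[[0,0,0],0],[[0,0,0],0]])

```text
time: 3.85
ee_pos: [0.4809, 0.3688, 0.2393]
eef_rot: [0.977, 0.215, -0.005, 0.005]
ft_force: [-0.2, 0.4, -0.0]
width: 0.087
grip_force: 0.0
```

```bash
python3 - <<'E'
from h import *
ims=[]
st=r.read_state(); print(st["ee_pos"],st["eef_rot"])
for n,(x0,y0,x1,y1) in (("scene",(230,90,355,220)),("top",(240,140,365,270))):
    c=cam(n); im=cv2.resize(c["color"][y0:y1,x0:x1,::-1],(400,416),interpolation=cv2.INTER_CUBIC)
    ims.append(im)
cv2.imwrite("pics/a1.png",np.hstack(ims))
E
```

```text
[0.4809369  0.36883318 0.23925545] [ 0.97663472  0.21477189 -0.00530457  0.00543397]
```

View pics/a1.png

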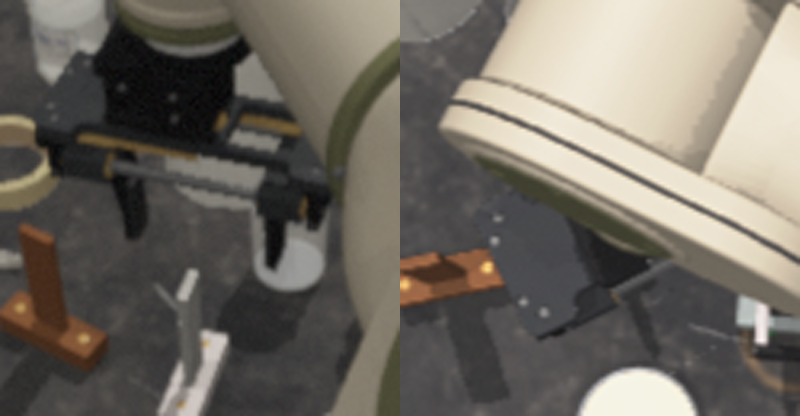

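The left part shows the open gripper above and behind the steel square's blade (crop 188,290), with nothing in between. The rows fell a bit short, so I correct from the measured pose.

Call:
drive_tool(series=[[[1.6,2.7,0],1.2],[[1.6,2.7,0],0],[[0,0,0],0],[[0,0,-4],0],[[0,0,-3],0],[[0,0,0],0],[[0,0,0],0],[[0,0,0],0],[[0,0,0],0],[[0,0,0],0]])

```text
time: 5.2
ee_pos: [0.5127, 0.4228, 0.1687]
eef_rot: [0.974, 0.225, -0.006, 0.006]
ft_force: [-0.3, 0.6, -0.2]
width: 0.0867
grip_force: 0.0
```

```bash
python3 - <<'E'
from h import *
st=r.read_state(); print(st["ee_pos"],st["eef_rot"])
c=cam("scene"); save(c,"pics/a2.png",(230,100,355,230),4)
p=st["ee_pos"]; print([(proj(c,p+[0,0,-.008])-[230,100])*4,(proj(c,[.513,.423,.125])-[230,100])*4])
E
```

```text
[0.51273195 0.42278195 0.16866936] [ 0.97429904  0.22511753 -0.00566547  0.00560153]
[array([229.94330007, 274.09757265]), array([232.94062718, 315.17678902])]
```

View pics/a2.png

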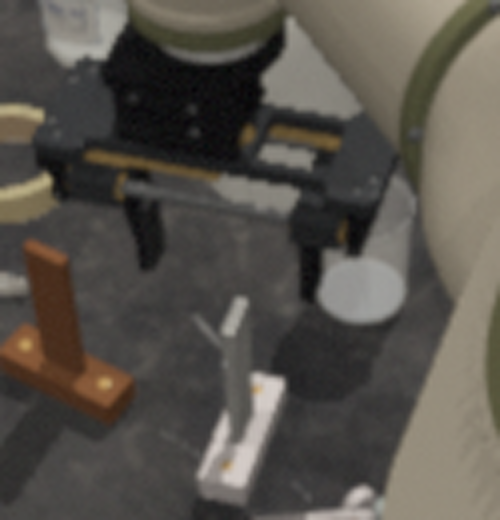

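The picture shows the blade top at crop (236,310) against a predicted (233,315). The fingers straddle it at (148,260) and (312,290), so I can descend and grip.

Call:
drive_tool(series=[[[0,0,-2.5],0],[[0,0,-2.5],0],[[0,0,-2.2],0],[[0,0,0],0],[[0,0,0],0],[[0,0,0],0],[[0,0,0],0],[[0,0,0],0],[[0,0,0],0],[[0,0,0],0]])

```text
time: 6.5
ee_pos: [0.5127, 0.4226, 0.0963]
eef_rot: [0.974, 0.225, -0.006, 0.006]
ft_force: [-0.1, 0.7, -0.5]
width: 0.0869
grip_force: 0.0
```

Call:
drive_tool(series=[[[0,0,0],0],[[0,0,0],0],[[0,0,0],0],[[0,0,0],0],[[0,0,0],0],[[0,0,0],0],[[0,0,0],0],[[0,0,0],0],[[0,0,0],0],[[0,0,0],0]], hand=1, newtons=25)

```text
time: 7.75
ee_pos: [0.5125, 0.4229, 0.0963]
eef_rot: [0.974, 0.225, -0.006, 0.006]
ft_force: [-0.4, -0.0, -0.9]
width: 0.0078
grip_force: 25.0
```

Call:
drive_tool(series=[[[0,0,1],0],[[0,0,1],0],[[-0.2,-1.5,0],-6.7],[[-0.2,-1.5,0],-6.7],[[-0.2,-1.5,0],-6.7],[[-0.3,-1.5,0],-6.7],[[-0.3,-1.5,0],-6.8],[[0,0,0],0],[[0,0,0],0],[[0,0,0],0]])

```text
time: 9.0
ee_pos: [0.4996, 0.3493, 0.1162]
eef_rot: [0.998, -0.064, -0.008, 0.003]
ft_force: [0.3, 0.1, -3.2]
width: 0.0077
grip_force: 25.0
```

```bash
python3 - <<'E'
from h import *
st=r.read_state(); q=st["eef_rot"]; print(st["ee_pos"],q,np.degrees(2*np.arctan2(q[1],q[0])))
ctr=np.array([.4886,.2584]);t=np.radians(-7.6);ux=np.array([np.cos(t),np.sin(t)]);uy=np.array([-ux[1],ux[0]])
d=st["ee_pos"][:2]-ctr; print("viewer xy",d@ux,d@uy)
c=cam("scene"); save(c,"pics/a3.png",(250,120,390,260),4)
E
```

```text
[0.49963055 0.34925665 0.11623456] [ 0.9978934  -0.06430925 -0.00795654  0.00312537] -7.374655556803054
viewer xy -0.001082715809942764 0.0915173881853162
```

View pics/a3.png

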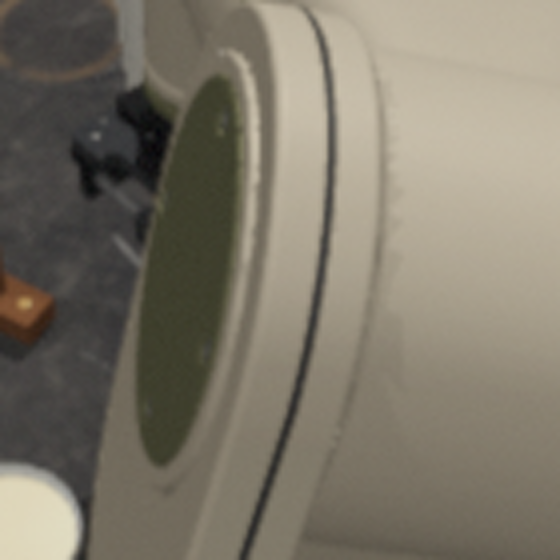

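Arm links hide the square in this view, so I'll lower it and slide it against the face by force.

Call:
drive_tool(series=[[[0,0,-1],0],[[0,0,-0.8],0],[[0,0,0],0],[[0,-0.5,0],0],[[-0.1,-0.5,0],0],[[-0.1,-0.4,0],0],[[0,0,0],0],[[0,0,0],0],[[0,0,0],0],[[0,0,0],0]])

```text
time: 10.3
ee_pos: [0.4986, 0.3337, 0.0982]
eef_rot: [0.998, -0.066, -0.007, 0.004]
ft_force: [-0.5, 0.4, -3.6]
width: 0.0076
grip_force: 25.0
```

Call:
drive_tool(series=[[[0,0,-0.1],0],[[0,-0.05,0],0],[[0,-0.05,0],0],[[0,-0.05,0],0],[[0,0,0],0],[[0,0,0],0],[[0,0,0],0],[[0,0,0],0],[[0,0,0],0],[[0,0,0],0]])

```text
time: 11.55
ee_pos: [0.4986, 0.3324, 0.0974]
eef_rot: [0.998, -0.066, -0.007, 0.004]
ft_force: [-1.1, 4.1, -3.4]
width: 0.0078
grip_force: 25.0
```

Call:
drive_tool(series=[[[0,0,-0.1],0],[[0,0,-0.05],0],[[0,-0.05,0],0],[[0,0,0],0],[[0,0,0],0],[[0,0,0],0],[[0,0,0],0],[[0,0,0],0],[[0,0,0],0],[[0,0,0],0]])

```text
time: 12.8
ee_pos: [0.499, 0.3322, 0.0963]
eef_rot: [0.998, -0.066, -0.007, 0.003]
ft_force: [-0.0, 4.5, 0.2]
width: 0.0079
grip_force: 25.0
```

```bash
python3 - <<'E'
from h import *
st=r.read_state(); print(st["ft_force"],st["torque"],st["ee_pos"])
E
```

```text
[-0.04635415  4.45883765  0.15380973] [ 1.62930425 -0.06871458  0.05422408] [0.4990456  0.33219098 0.09626441]
```

It's seated on the bench and pressed against the face, so I release with a small opening.

Call:
drive_tool(series=[[[0,0,0],0],[[0,0,0],0],[[0,0,0],0],[[0,0,0],0],[[0,0,2],0],[[0,0,3],0],[[0,0,5],0],[[0,0,5],0],[[0,0,0],0],[[0,0,0],0]], hand=0.7)

```text
time: 14.05
ee_pos: [0.4986, 0.3316, 0.2463]
eef_rot: [0.998, -0.066, -0.007, 0.004]
ft_force: [-0.3, -0.4, -1.0]
width: 0.0262
grip_force: 0.0
```

```bash
python3 - <<'E'
from h import *
st=r.read_state(); print(st["joint_positions"].round(3))
c=cam("top"); save(c,"pics/a4.png",(250,130,450,290),3); np.savez("top1.npz",**c)
E
```

```text
[-0.129  0.353 -0.68   1.468  0.216  1.414 -2.519]
```

View pics/a4.png

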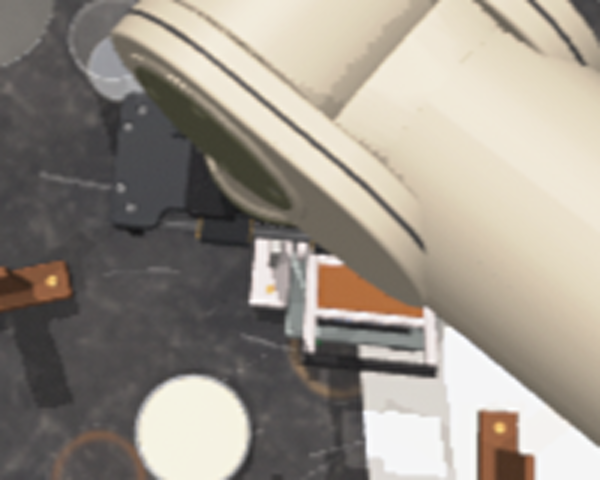

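The top view shows the square's foot at crop (267,272), against the viewer's left face at (290,290) and parallel to it. The flap is still down, with the bar at (370,362). Joint 7 is near its lower limit, so I'll turn +90° to set the jaws across the bar.

Call:
drive_tool(series=[[[-1.2,-0.7,0],9],[[-1.2,-0.7,0],9],[[-1.2,-0.7,0],9],[[-1.2,-0.7,0],9],[[-1.2,-0.7,0],9],[[-1,-0.7,0],9],[[-1,-0.7,0],9],[[-1,-0.7,0],9],[[-0.5,-0.3,0],9],[[-0.3,-0.2,0],9]], hand=0.76)

```text
time: 15.35
ee_pos: [0.4, 0.27, 0.2449]
eef_rot: [0.751, 0.661, -0.003, 0.008]
ft_force: [0.2, -0.3, 0.2]
width: 0.021
grip_force: 0.0
```

```bash
python3 - <<'E'
from h import *
st=r.read_state(); q=st["eef_rot"]; print(st["ee_pos"],q,np.degrees(2*np.arctan2(q[1],q[0])),st["joint_positions"].round(2))
a=cam("top"); ims=[cv2.resize(a["color"][170:295,320:445,::-1],(400,400),interpolation=cv2.INTER_CUBIC)]
b=cam("scene"); ims.append(cv2.resize(b["color"][150:275,260:385,::-1],(400,400),interpolation=cv2.INTER_CUBIC))
np.savez("top2.npz",**a);np.savez("scene2.npz",**b)
cv2.imwrite("pics/a5.png",np.hstack(ims))
E
```

```text
[0.39996365 0.27003252 0.2448836 ] [ 0.75057568  0.6607308  -0.00342008  0.007698  ] 82.71484240426851 [ 0.17  0.08 -0.89  1.76  0.08  1.34 -0.87]
```

View pics/a5.png

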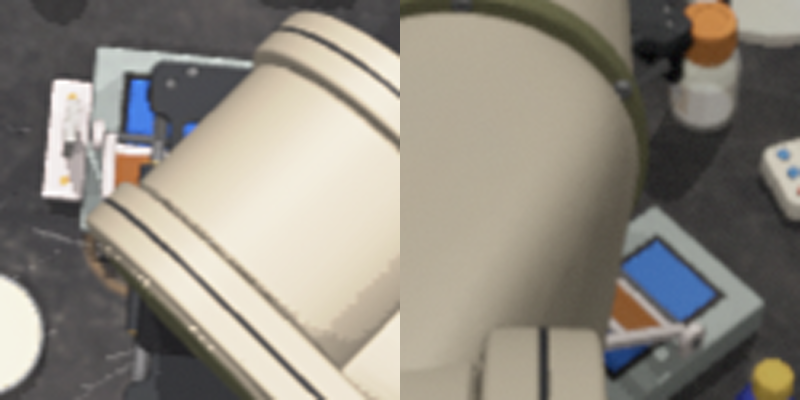

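The top crop shows the square flush and parallel beside the hinge cheek (68,140), with the bottle and petri dish untouched. I'll refine the bar position and check the square from the saved images.

```bash
python3 - <<'E'
from h import *
c=dict(np.load("top0.npz")); im=c["color"].astype(float).max(2)
t=np.radians(-7.6);ux=np.array([np.cos(t),np.sin(t)]);uy=np.array([-ux[1],ux[0]]);ctr=np.array([.4886,.2584])
P=[]
for u in range(354,366):
    col=255-im[240:262,u]; w=np.where(col>205,col-205,0)
    print(u,im[244:258,u].astype(int).tolist()) if u in(356,362) else 0
    if w.sum(): v=240+(w*np.arange(22)).sum()/w.sum(); X=onz(c,u,v,.121)[:2]; P.append((X-ctr)@ux)
print("bar viewer x",np.round(P,4))
d=dict(np.load("top2.npz")); m=(d["color"].min(2)>125).astype(np.uint8); w=np.zeros_like(m); w[190:235,331:348]=1; m=cv2.morphologyEx(m*w,cv2.MORPH_CLOSE,np.ones((5,5)))
L=[]
for v in range(200,228):
    i=np.flatnonzero(m[v]); 
    if len(i): L.append(onz(d,i[0]-.5,v,.02)[:2])
L=np.array(L,np.float32); l=cv2.fitLine(L,cv2.DIST_HUBER,0,.001,.001).ravel(); print("foot outer edge ang",np.degrees(np.arctan(l[1]/l[0])),"y",(l[2:]-ctr)@uy)
E
```

```text
356 [73, 57, 52, 49, 46, 48, 44, 37, 49, 72, 75, 77, 83, 99]
362 [62, 54, 54, 55, 44, 46, 48, 41, 37, 51, 57, 57, 57, 54]
bar viewer x [-0.0904 -0.0901 -0.0889 -0.0887 -0.0884 -0.0889 -0.0893 -0.0896 -0.0886
 -0.0891 -0.0898 -0.0897]
foot outer edge ang -7.261485 y 0.09041830414473621
```

Both agree with what's expected: the bar is at viewer x = -0.090 m and the foot's outer edge at y = 0.0904 m, at -7.3°. Now I'll descend astride the bar.

Call:
drive_tool(series=[[[0,0,-4],0],[[0,0,-4],0],[[0,0,-2],0],[[0,0,-1],0],[[0,0,-1],0],[[0,0,-0.8],0],[[0,0,0],0],[[0,0,0],0],[[0,0,0],0],[[0,0,0],0]])

```text
time: 16.7
ee_pos: [0.4008, 0.2707, 0.118]
eef_rot: [0.752, 0.659, -0.002, 0.008]
ft_force: [-0.1, -0.2, -0.3]
width: 0.0209
grip_force: 0.0
```

Call:
drive_tool(series=[[[0,0,0],0],[[0,0,0],0],[[0,0,0],0],[[0,0,0],0],[[0,0,0],0],[[0,0,0],0],[[0,0,0],0],[[0,0,0],0],[[0,0,0],0],[[0,0,0],0]], hand=1, newtons=15)

```text
time: 17.95
ee_pos: [0.4017, 0.2705, 0.1179]
eef_rot: [0.753, 0.659, -0.002, 0.008]
ft_force: [5.6, -0.5, -2.2]
width: 0.0094
grip_force: 15.0
```

Call:
drive_tool(series=[[[0.67,-0.09,0.78],0],[[0,0,0],0],[[0.73,-0.1,0.72],0],[[0,0,0],0],[[0.8,-0.11,0.64],0],[[0,0,0],0],[[0.86,-0.11,0.57],0],[[0,0,0],0],[[0.9,-0.12,0.5],0],[[0,0,0],0]])

```text
time: 19.2
ee_pos: [0.4411, 0.2653, 0.1505]
eef_rot: [0.753, 0.659, -0.002, 0.008]
ft_force: [-3.8, -1.2, 4.9]
width: 0.0094
grip_force: 15.0
```

Call:
drive_tool(series=[[[0.94,-0.13,0.4],0],[[0,0,0],0],[[0.97,-0.13,0.33],0],[[0,0,0],0],[[1.0,-0.13,0.23],0],[[0,0,0],0],[[1.0,-0.13,0.14],0],[[0,0,0],0],[[0.7,-0.1,0.04],0],[[0,0,0],0]])

```text
time: 20.45
ee_pos: [0.4868, 0.259, 0.1611]
eef_rot: [0.752, 0.659, -0.002, 0.008]
ft_force: [-1.1, 0.8, 1.2]
width: 0.0092
grip_force: 15.0
```

```bash
python3 - <<'E'
from h import *
st=r.read_state(); print(st["ee_pos"],st["ft_force"],st["width"])
t=np.radians(-7.6);ux=np.array([np.cos(t),np.sin(t)]);uy=np.array([-ux[1],ux[0]]);d=st["ee_pos"][:2]-[.4886,.2584];print(d@ux,d@uy)
a=cam("top"); ims=[cv2.resize(a["color"][170:295,320:445,::-1],(400,400),interpolation=cv2.INTER_CUBIC)]
b=cam("scene"); ims.append(cv2.resize(b["color"][150:275,260:385,::-1],(400,400),interpolation=cv2.INTER_CUBIC))
cv2.imwrite("pics/a6.png",np.hstack(ims))
E
```

```text
[0.48679982 0.25902264 0.16112317] [-1.06607122  0.75201605  1.18152812] 0.009190764394356423
-0.0018667089592734427 0.0003790812248930521
```

View pics/a6.png

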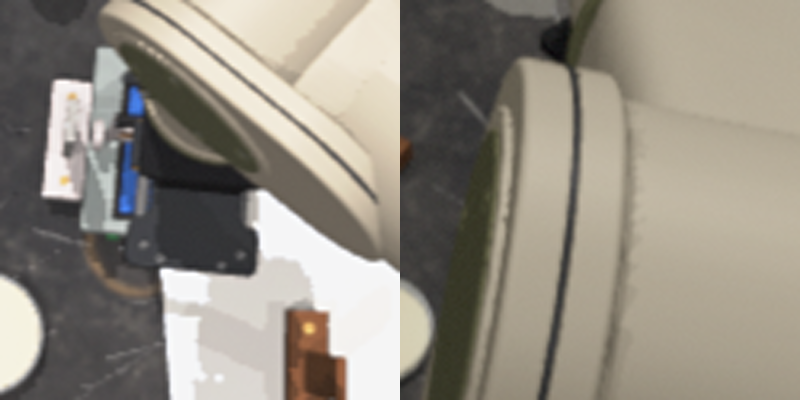

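The flap is near upright: the amber sheet shows edge-on at crop (122,133), with the square still flush at (68,140). The bar is 2 mm short of upright by position and 4 mm by travel, so I add 3 mm and settle.

Call:
drive_tool(series=[[[0.15,0,0],0],[[0.15,0,0],0],[[0,0,0],0],[[0,0,0],0],[[0,0,0],0],[[0,0,0],0],[[0,0,0],0],[[0,0,0],0],[[0,0,0],0],[[0,0,0],0]])

```text
time: 21.8
ee_pos: [0.4893, 0.2588, 0.1611]
eef_rot: [0.752, 0.659, -0.003, 0.008]
ft_force: [-1.4, -4.4, -0.2]
width: 0.0093
grip_force: 15.0
```

```bash
python3 - <<'E'
from h import *
st=r.read_state(); print(st["ee_pos"],st["ft_force"],st["joint_vel"].round(3),st["grip_force"])
print(r.close_job())
E
```

```text
[0.48929624 0.25884293 0.16110274] [-1.41838694 -4.4197313  -0.19285569] [ 0.001  0.    -0.001  0.    -0.     0.001 -0.   ] 15.000548511743546
the job is handed in; nothing more can be done
None
```

The steel square stands free and flush against the viewer's left face beside the hinge. I handed the job in at 21.8 s with the arm at rest, pinching the flap's bar within about 2 mm of straight upright by measurement; no verdict came back.

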